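# Press a heater panel's clips home with a block

### The arm

A 6-joint arm with a two-finger parallel gripper is mounted at the origin on the work surface. World frame = base frame: x ahead of the robot, y to its left, z up, the work surface at z = 0. Lengths are in m, angles in rad, forces in N, time in s.
With the tool pointing down it reaches from about 0.325 to 0.9 m from the base axis. Payload 6.1 kg.
Tool frame: the origin (TCP) lies midway between the tips of the shut fingers; the grasp point (between the pads) lies 19 mm behind it; z points along the fingers, y is the line along which they close (so a half turn about z gives the same grasp; the last joint's range is limited). The gripper opens to 85 mm and grips with 20 to 120 N. Pads are 22 mm wide; open, the fingers measure 114 mm over their backs; the gripper's body (76 mm by 85 mm) begins 54 mm behind the grasp point. The pads swing forward as they close: fully open they stand 13 mm farther back than shut.
Start: joints at [1.195, 0.22, 1.526, -0, 1.395, -0.126], TCP at [0.155, 0.606, 0.231] pointing down, gripper open.
Joint ranges: [-2.98, 2.98], [-0.91, 2.08], [0.09, 2.57], [-1.24, 4.39], [0.2, 2.65], [-2.68, 2.68]. Speed limits (rad/s): [2.57, 2.57, 3.01, 3.14, 3.14, 3.14].

### API

Orientations are given as [roll, pitch, yaw] about the fixed x, y, z axes, in that order (R = Rz(yaw) Ry(pitch) Rx(roll)).
In Python, from plant import movep, move_l, set_joints, gripper_to, hold, inverse_kinematics, observe, get_image, get_calibration, Unreachable, job_done gives the robot as it stands. Calls block until the motion is done:
- movep(position, orientation): joint-space move of the TCP to a pose.
- move_l(position, feed=0.15, rotation=None, max_force=None): straight line of the TCP; rotation=None keeps the orientation; feed is the mean speed in m/s. With max_force (N) it stops when the force on the tool has changed by that much, and returns True; else False.
- set_joints(angles): joint-space move.
- gripper_to(opening, f_grip=None): finger opening in m; f_grip is the grip in N (None keeps the last); returns when the fingers have stopped.
- hold(seconds).
- inverse_kinematics(position, orientation): joint angles nearest the present ones, or None.
- observe(): the state.
- get_image(name): name is "side" or "top" or "wrist"; returns (picture, depth): 400x640x3 uint8, red, green, blue; 400x640 float32, m along the optical axis (not along the pixel's ray), 0 where there is no reading.
- get_calibration(name): a dict with "intrinsics" (3x3 intrinsics, pixels), "world_from_camera" (4x4, takes a point from camera to world coordinates). Camera axes: x right, y down, z forward; pixel columns grow to the right and rows downward; lengths in m; the calibration is good to about 2 mm. A picture is of the moment at which its call begins: read the wrist's pose just before it. get_calibration takes no time and is no camera call; for the wrist camera it gives the pose at the moment of the call.
A pose or a line that the arm cannot do raises Unreachable and nothing moves.
- job_done(): hands the job in; it is judged then, once.
The state is a dict: "time_s": time; "q": joint angles; "joint_velocities": joint speeds; "joint_torque": joint torques, N m; "eef_pos": TCP position; "tcp_rot": TCP orientation; "ft_force": force on the tool from outside, world axes, zero at the start; "torque": the same for the moment, N m; "opening": finger opening in m; "grasp_force": force on a finger pad.
Only numpy, scipy, OpenCV 4.12 (cv2) and the standard library are available. Lean on these libraries where they do the work, as an engineer would, in place of code of your own. Each camera call takes 0.05 s, during which the arm holds its last target. There are 200 camera calls.

### The job

The heater panel on the sprung cradle has a row of six snap clips standing proud along its middle. Stand the wooden pressing block on the panel and sweep it along the row from one end to the other, leaning on it steadily, until every clip is flush, without lifting it off part-way, pushing the cradle right down onto its stop or touching the panel with the gripper. Then set the block down upright in the steel tray, leaving the tin and the wrench where they are.

Things in the scene. Friction and masses are not known exactly. Their poses are not given: they have to be found in the camera images.
- block: Loose wooden pressing block, 0.35 kg, standing upright. Origin: centre of its underside, z up. Sole 84 (x) x 44 (y) mm, 24 mm high; flat beneath for the middle 60 mm, both short ends rounded (radius 12 mm) so that it rides over clips when moved along its x. Upright grip on the sole: 34 (x) x 40 (y) mm, from 24 to 78 mm above the underside.
- cradle: Dark steel base plate, 350 x 140 x 10 mm, fixed to the bench, that carries the panel on springs. Origin: centre of its underside, on the bench; x along its length, z up.
- panel: White louvred panel, 330 (x) x 110 (y) x 20 mm, on springs over the cradle; moves only straight down. Origin: centre of its underside, 35 mm above the bench unloaded; its flat top is 20 mm above the origin. Sinks under load: 3 N to start, then 0.7 N per mm; stop at 20 mm down (over 18 mm counts as on the stop). The clip row runs along its x at y = 0.
- clip0 (a joint): Snap clip 0 of six: a grey rounded bar lying across the row, 26 mm long (panel y), crown radius 18 mm, standing 5 mm proud of the panel top. Centred at panel x = -80 mm, y = 0. Value: how far it has been pressed down in m, near 0 at the start, 0.005 flush, 0.0055 at the stop; needs about 4 N and stays where it is left. Home counts from 0.0035.
- clip1 (a joint): Snap clip 1 of six: a grey rounded bar lying across the row, 26 mm long (panel y), crown radius 18 mm, standing 5 mm proud of the panel top. Centred at panel x = -48 mm, y = 0. Value: how far it has been pressed down in m, near 0 at the start, 0.005 flush, 0.0055 at the stop; needs about 4 N and stays where it is left. Home counts from 0.0035.
- clip2 (a joint): Snap clip 2 of six: a grey rounded bar lying across the row, 26 mm long (panel y), crown radius 18 mm, standing 5 mm proud of the panel top. Centred at panel x = -16 mm, y = 0. Value: how far it has been pressed down in m, near 0 at the start, 0.005 flush, 0.0055 at the stop; needs about 4 N and stays where it is left. Home counts from 0.0035.
- clip3 (a joint): Snap clip 3 of six: a grey rounded bar lying across the row, 26 mm long (panel y), crown radius 18 mm, standing 5 mm proud of the panel top. Centred at panel x = 16 mm, y = 0. Value: how far it has been pressed down in m, near 0 at the start, 0.005 flush, 0.0055 at the stop; needs about 4 N and stays where it is left. Home counts from 0.0035.
- clip4 (a joint): Snap clip 4 of six: a grey rounded bar lying across the row, 26 mm long (panel y), crown radius 18 mm, standing 5 mm proud of the panel top. Centred at panel x = 48 mm, y = 0. Value: how far it has been pressed down in m, near 0 at the start, 0.005 flush, 0.0055 at the stop; needs about 4 N and stays where it is left. Home counts from 0.0035.
- clip5 (a joint): Snap clip 5 of six: a grey rounded bar lying across the row, 26 mm long (panel y), crown radius 18 mm, standing 5 mm proud of the panel top. Centred at panel x = 80 mm, y = 0. Value: how far it has been pressed down in m, near 0 at the start, 0.005 flush, 0.0055 at the stop; needs about 4 N and stays where it is left. Home counts from 0.0035.
- tray: Fixed open steel tray, outside 210 (x) x 170 (y) x 26 mm high, walls and floor about 4 mm. Origin: centre of its underside, on the bench.
- tin: Bystander: metal tin 90 mm wide, 100 mm high, with screwdrivers standing in it up to about 160 mm high. Origin: centre of its underside.
- wrench: Bystander: steel wrench lying on the bench along its own x. Origin: on its underside.

How it is judged:
On the way, in this order (a step that is already met when the one before it is completed fails the run):
1. the clip at one end of the row is pressed home by the block while the clip at the other end still stands proud (contact force between block and panel above 1 N and ((value of joint clip0 above 0.0035 m and value of joint clip5 below 0.0035 m) or (value of joint clip5 above 0.0035 m and value of joint clip0 below 0.0035 m))), for 0.1 s.
2. all six clips are home with the block still pressing on the panel (value of joint each of clip0, clip1, clip2, clip3, clip4, clip5 above 0.0035 m and contact force between block and panel above 1 N), for 0.1 s.
At the end, for the whole second after the job is handed in: All six clips are pressed down by at least 3.5 mm of their 5 mm, and the block stands upright (within 0.1 rad), released and at rest flat on the tray's floor, inside its walls (value of joint each of clip0, clip1, clip2, clip3, clip4, clip5 above 0.0035 m and x of block in the frame of tray between -0.085 and 0.085 m and y of block in the frame of tray between -0.07 and 0.07 m and z of block in the frame of tray below 0.009 m and angle between block's own z axis and vertical below 0.1 rad and linear speed of block below 0.02 m/s); the robot touches nothing.
It fails at once if the block is lifted more than 12 mm off the panel's top while some clips are home and others not (value of joint any of clip0, clip1, clip2, clip3, clip4, clip5 above 0.0035 m and value of joint any of clip0, clip1, clip2, clip3, clip4, clip5 below 0.0035 m and z of block in the frame of panel above 0.032 m).
It fails at once if the panel is pushed down by more than 18 mm, onto its stop (height (world z) of panel below 0.017 m).
It fails at once if the gripper's fingers press on the panel or its clips (contact force between the fingers and panel above 1 N).
It fails at once if the tin or the wrench is moved by more than 25 mm (distance of any of tin, wrench from where it was at the start of the episode above 0.025 m).
It also fails if it takes over 56 s, if anything falls off the work surface, if the arm or the gripper's body presses on something with over 40 N, if the wrist force passes 120 N, or if a joint passes its speed limit or range.

## Working session

There is one attempt and no reset: what is moved stays moved. The work goes in short steps, each a Python script; the robot and the scene stay as the last script left them, time stands still between calls to the robot, and variables do not carry over. Pictures are saved under pics/ and viewed, at most 10 in all, crops included, and the job is handed in when it is done.

```bash
mkdir -p pics; ls
python3 - <<'E'
from plant import *
import cv2,numpy as np
for n in ("top","side"):
    p,d=get_image(n); cv2.imwrite(f"pics/{n}0.png",p[:,:,::-1]); np.save(f"pics/{n}0.npy",d); np.save(f"pics/{n}0rgb.npy",p)
    c=get_calibration(n); print(n,np.round(c["intrinsics"],1).tolist(),np.round(c["world_from_camera"],3).tolist(),(d>0).mean())
s=observe(); print({k:np.round(v,3).tolist() for k,v in s.items()})
E
```

```text
pics
top [[497.3, 0.0, 314.1], [0.0, 497.3, 201.2], [0.0, 0.0, 1.0]] [[0.011, -0.995, 0.1, 0.45], [-1.0, -0.01, 0.009, -0.0], [-0.008, -0.1, -0.995, 1.539], [0.0, 0.0, 0.0, 1.0]] 0.9960703125
side [[510.8, 0.0, 326.2], [0.0, 510.8, 195.7], [0.0, 0.0, 1.0]] [[-0.967, -0.182, 0.177, 0.378], [-0.254, 0.651, -0.715, 1.009], [0.015, -0.736, -0.676, 1.011], [0.0, 0.0, 0.0, 1.0]] 0.99588671875
{'time_s': 0.1, 'q': [1.195, 0.221, 1.528, -0.0, 1.395, -0.126], 'joint_velocities': [-0.0, -0.001, -0.003, 0.0, 0.001, -0.0], 'joint_torque': [0.0, -49.824, -39.055, -0.0, 0.006, 0.0], 'eef_pos': [0.154, 0.605, 0.23], 'tcp_rot': [-3.14, -0.0, 2.892], 'ft_force': [0.162, -0.297, -0.205], 'torque': [0.014, 0.069, -0.007], 'grasp_force': 0.0, 'opening': 0.086}
```

View pics/top0.png

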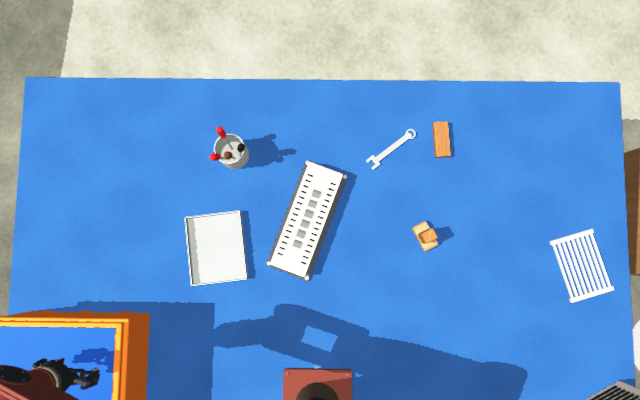

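View pics/side0.png

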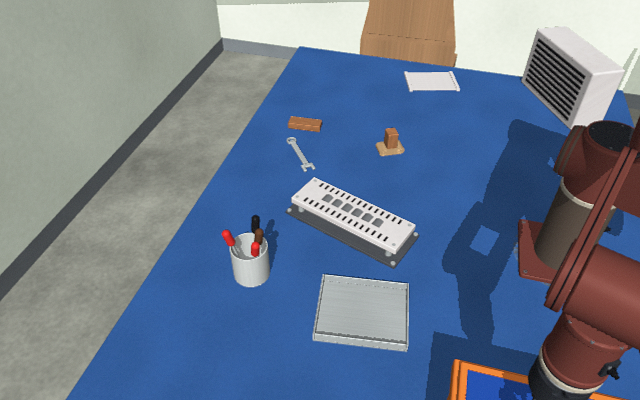

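The top view shows the block at about (425,236), panel centre (308,219), tray (217,247), tin (231,149), wrench (390,148). There is also a loose wooden piece at (442,139) and a grille at (581,266). The side view agrees: block (390,143), panel (353,218), tray (362,312).

```bash
cat > h.py <<'E'
from plant import *
import cv2,numpy as np
def pts(d,cal):
    K=cal["intrinsics"];T=np.array(cal["world_from_camera"]);K=np.array(K)
    v,u=np.mgrid[:d.shape[0],:d.shape[1]]
    P=np.stack([(u-K[0,2])/K[0,0]*d,(v-K[1,2])/K[1,1]*d,d],-1)
    return P@T[:3,:3].T+T[:3,3]
def onplane(uv,z,cal):
    K=np.array(cal["intrinsics"]);T=np.array(cal["world_from_camera"])
    uv=np.atleast_2d(uv);r=np.c_[(uv[:,0]-K[0,2])/K[0,0],(uv[:,1]-K[1,2])/K[1,1],np.ones(len(uv))]@T[:3,:3].T
    return T[:3,3]+r*((z-T[2,3])/r[:,2])[:,None]
def rect(mask,z,cal):
    """largest contour -> rays onto plane z -> min area rectangle: centre, long, short, angle of the long side"""
    cs,_=cv2.findContours(mask.astype(np.uint8),cv2.RETR_EXTERNAL,cv2.CHAIN_APPROX_NONE)
    c=max(cs,key=cv2.contourArea)[:,0].astype(float)
    (x,y),(a,b),t=cv2.minAreaRect((onplane(c,z,cal)[:,:2]*1000).astype(np.float32))
    if a<b:a,b,t=b,a,t+90
    t=(t+90)%180-90
    return np.round([x,y,a,b,t],1)
E
python3 - <<'E'
from h import *
for n in ("top","side"):
    p=np.load(f"pics/{n}0rgb.npy");d=np.load(f"pics/{n}0.npy");cal=get_calibration(n);P=pts(d,cal);z=P[:,:,2]
    hsv=cv2.cvtColor(p,cv2.COLOR_RGB2HSV)
    def box(m,u0,v0,u1,v1):
        k=np.zeros(m.shape,bool);k[v0:v1,u0:u1]=1;return m&k
    B=dict(top=dict(block=(405,215,455,260),panel=(255,150,360,290),tray=(175,200,255,295),tin=(205,120,255,175),wrench=(360,120,422,175)),
      side=dict(block=(370,120,412,162),panel=(280,170,425,270),tray=(305,265,420,355),tin=(215,210,275,292),wrench=(280,132,320,175)))[n]
    wood=(hsv[...,0]<25)&(hsv[...,1]>60); blue=(hsv[...,0]>98)&(hsv[...,0]<125)&(hsv[...,1]>110)
    m=box(wood,*B["block"])
    print(n,"floor z",np.round(np.median(z[190:200,480:500]),4),"wood z pct",np.round(np.percentile(z[m],[5,25,50,75,95]),3))
    g=m&(z>.068); s=m&(z<.034)&(z>.014)
    print(" grip",g.sum(),rect(g,.078,cal),np.median(z[g]))
    print(" sole",s.sum(),rect(s|g,.024,cal),"depth-rect",cv2.minAreaRect((P[s][:,:2]*1000).astype(np.float32)))
    q=box(~blue&(hsv[...,2]>150)&(z>.045)&(z<.065),*B["panel"]); print(" panel",q.sum(),rect(q,.055,cal),np.median(z[q]))
    q=box((z>.018)&(z<.04)&~blue,*B["tray"]); print(" tray",q.sum(),rect(q,.026,cal),np.round(np.median(z[q]),4))
    q=box(~blue&(z<.1)&(z>.02),*B["tin"]) ; print(" tin",np.round(P[q].mean(0),3),z[q].max(), "xy range",P[q].min(0).round(3),P[q].max(0).round(3))
    q=box(~blue&(hsv[...,1]<80)&(z<.04),*B["wrench"]); print(" wrench",rect(q,.008,cal),np.median(z[q]))
E
```

```text
top floor z 0.0007 wood z pct [0.014 0.023 0.027 0.077 0.082]
 grip 162 [ 499.3 -323.8   39.6   35.1  -63.8] 0.07850518511088012
 sole 232 [ 501.6 -328.2   80.6   54.5   27.8] depth-rect ((499.73760986328125, -325.5126953125), (80.54052734375, 45.599037170410156), 27.4821720123291)
 panel 3820 [546.3  34.8 329.2 109.1 -20. ] 0.05575653035698458
 tray 394 [456.8 310.4 209.5 171.1   7.6] 0.0253
 tin [0.75  0.265 0.062] 0.09999947189051372 xy range [0.703 0.219 0.02 ] [0.793 0.309 0.1  ]
 wrench [ 773.  -227.8  180.7   38.2  -53.6] 0.0071464172575927964
side floor z 0.0008 wood z pct [0.007 0.02  0.029 0.063 0.079]
 grip 104 [ 500.4 -315.6   51.5   35.4  -63.5] 0.07732902981365569
 sole 199 [ 502.6 -316.1   83.1   57.6   24.1] depth-rect ((503.9507751464844, -323.5248107910156), (82.74732208251953, 52.79197692871094), 25.590694427490234)
 panel 3094 [548.5  42.9 333.1 121.7 -20. ] 0.05550137779987796
 tray 835 [458.5 316.  209.1 176.4   7.6] 0.025
 tin [0.748 0.276 0.064] 0.09999283154611616 xy range [0.705 0.22  0.02 ] [0.793 0.314 0.1  ]
 wrench [ 774.5 -224.2  185.    38.4  -53.4] 0.007471441249662147
```

Run:
```python
from h import *
b=np.array([.4995,-.324]);yaw=np.radians(26.8+90)
def st(t):
    s=observe();print(t,round(s["time_s"],2),np.round(s["eef_pos"],4),np.round(s["tcp_rot"],3),"F",np.round(s["ft_force"],2),"M",np.round(s["torque"],2),"op",round(s["opening"],4),"gf",round(s["grasp_force"],1))
movep([*b,.15],[np.pi,0,yaw]);st("hover")
print("low?",move_l([*b,.031],feed=.08,max_force=8));st("low")
gripper_to(.02,f_grip=70);st("grip")
move_l([*b,.15]);hold(.3);st("lift")
p,d=get_image("side");cv2.imwrite("pics/side1.png",cv2.resize(p[80:200,330:490],None,fx=4,fy=4)[:,:,::-1])
p,d=get_image("wrist");cv2.imwrite("pics/wrist1.png",p[:,:,::-1])
```

```text
hover 3.57 [ 0.4999 -0.3234  0.15  ] [ 3.141 -0.     2.04 ] F [ 0.55 -0.33 -0.66] M [ 0.01 -0.06  0.01] op 0.0853 gf 0.0
low? False
low 5.21 [ 0.4999 -0.3243  0.0317] [3.141e+00 1.000e-03 2.039e+00] F [ 0.12 -0.16 -0.08] M [-0.   -0.04 -0.03] op 0.0854 gf 0.0
grip 5.73 [ 0.5002 -0.3242  0.0316] [3.141e+00 1.000e-03 2.039e+00] F [2.02 1.77 2.79] M [ 0.1  -0.22 -0.04] op 0.0332 gf 70.6
lift 6.97 [ 0.4991 -0.3237  0.1491] [-3.141e+00 -1.000e-03  2.039e+00] F [ 0.22 -0.67 -4.61] M [ 0.   -0.02  0.  ] op 0.0332 gf 69.8
```

View pics/side1.png

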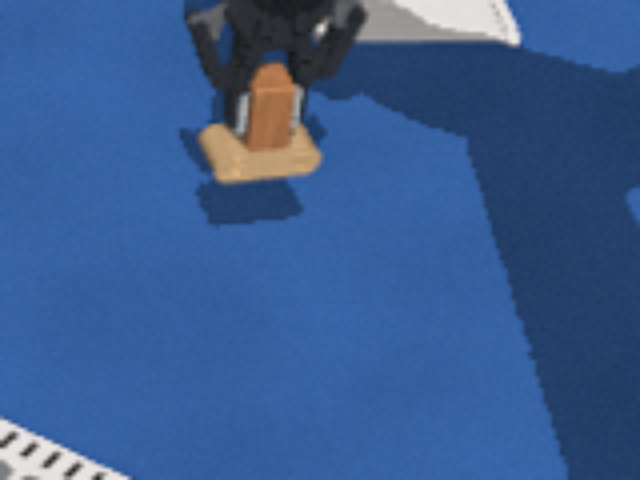

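The side crop shows the block held level: grip between the pads at about (270,105), sole hanging at (260,155). Next I touch down at the near end of the row.

```bash
cat >> h.py <<'E'
C=np.array([.5468,.0355]);A=np.radians(-20);U=np.array([np.cos(A),np.sin(A)])
DOWN=[np.pi,0,A+np.pi/2]
def at(s,z): return [*(C+s*U),z]
def st(t):
    s=observe();print(t,round(s["time_s"],2),np.round(s["eef_pos"],4),np.round(s["tcp_rot"],3),"F",np.round(s["ft_force"],2),"M",np.round(s["torque"],2),"op",round(s["opening"],4));return s
E
python3 - <<'E'
from h import *
movep(at(-.13,.15),DOWN);st("above")
move_l(at(-.13,.095),feed=.08);hold(.3);s0=st("near")
print(move_l(at(-.13,.078),feed=.015,max_force=2.5));s=st("touch")
p,d=get_image("side");cv2.imwrite("pics/side2.png",cv2.resize(p[140:290,260:460],None,fx=4,fy=4)[:,:,::-1])
E
```

```text
above 8.59 [0.4252 0.0795 0.1504] [ 3.141 -0.     1.222] F [-0.98  0.64 -3.17] M [-0.04  0.01 -0.04] op 0.0335
near 9.73 [0.425  0.08   0.0954] [ 3.141 -0.     1.222] F [ 0.43  0.09 -4.23] M [-0.    0.   -0.01] op 0.0332
True
touch 10.42 [0.4244 0.08   0.0853] [-3.141  0.     1.222] F [ 2.72 -1.14 -1.75] M [-0.04 -0.43 -0.01] op 0.0335
```

View pics/side2.png

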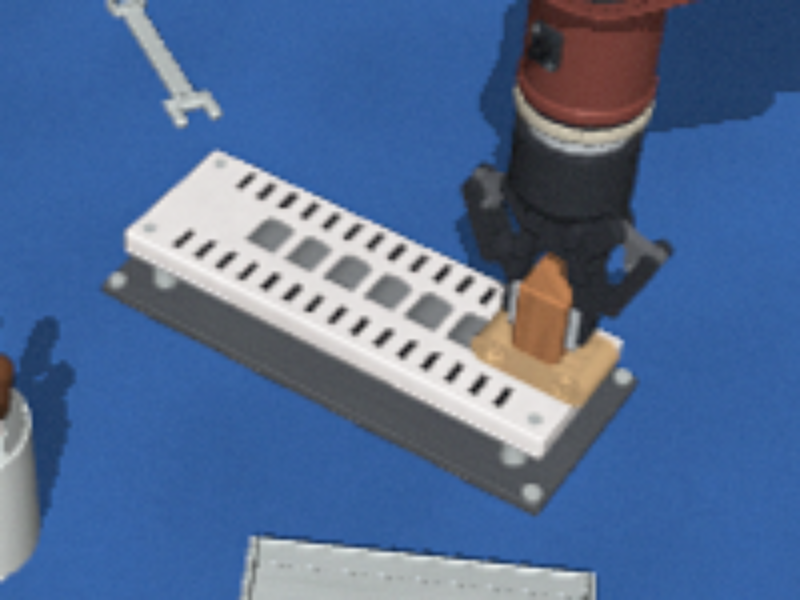

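The block stands on the near end of the panel (crop (545,350)), centred across it, with all six clips still proud from (270,235) to (465,325). Next: press, then sweep.

Run:
```python
from h import *
z0=.0862; F0=-4.23; zc=z0-.008
move_l(at(-.13,zc),feed=.02);hold(.3)
s=st("press")
for x in np.arange(-.11,.1001,.03).tolist()+[.105]:
    s=observe(); f=s["ft_force"][2]-F0; D=z0-s["eef_pos"][2]
    if not(4<f<14 and D<.012): print("stop",f,D);break
    zc+=np.clip((f-9)/700,-.0015,.0015)*.5   # gentle trim toward 9 N
    zc=max(zc,z0-.0105)
    move_l(at(x,zc),feed=.05); s=st(f"s={x:.3f} f={s['ft_force'][2]-F0:.1f} zc={zc:.4f}")
hold(.4);st("end")
p,d=get_image("side");cv2.imwrite("pics/side3.png",cv2.resize(p[140:290,260:460],None,fx=4,fy=4)[:,:,::-1])
```

```text
press 11.25 [0.4245 0.08   0.0782] [-3.138e+00  1.000e-03  1.222e+00] F [-2.31  0.55  5.09] M [-0.06  0.18 -0.  ] op 0.0334
s=-0.110 f=9.3 zc=0.0784 11.8 [0.4422 0.0734 0.0778] [-3.136e+00  1.000e-03  1.222e+00] F [-4.55  0.42  4.46] M [0.21 0.68 0.02] op 0.0332
s=-0.080 f=8.7 zc=0.0782 12.55 [0.4704 0.0632 0.0776] [-3.136e+00  1.000e-03  1.222e+00] F [-6.02  1.2   4.68] M [0.27 0.82 0.03] op 0.0333
s=-0.050 f=8.9 zc=0.0781 13.3 [0.4982 0.0531 0.0774] [-3.135e+00  2.000e-03  1.222e+00] F [-5.79  2.34  5.09] M [0.31 0.94 0.03] op 0.0333
s=-0.020 f=9.3 zc=0.0784 14.05 [0.5261 0.0429 0.0774] [-3.134e+00  2.000e-03  1.222e+00] F [-6.41  2.54  5.4 ] M [0.38 1.12 0.03] op 0.0333
s=0.010 f=9.6 zc=0.0788 14.8 [0.5544 0.0327 0.0779] [-3.134e+00  1.000e-03  1.222e+00] F [-6.81  2.18  4.98] M [0.38 1.05 0.03] op 0.0332
s=0.040 f=9.2 zc=0.0790 15.55 [0.5828 0.0224 0.0781] [-3.135e+00  1.000e-03  1.222e+00] F [-6.19  1.88  4.9 ] M [0.41 1.06 0.  ] op 0.0332
s=0.070 f=9.1 zc=0.0791 16.3 [0.6129 0.0115 0.0792] [-3.140e+00  1.000e-03  1.222e+00] F [-2.89  1.57  4.08] M [ 0.05  0.31 -0.02] op 0.0331
s=0.100 f=8.3 zc=0.0786 17.05 [0.641  0.0012 0.0787] [-3.140e+00  1.000e-03  1.222e+00] F [-1.79  1.54  3.85] M [0.09 0.38 0.02] op 0.0333
s=0.105 f=8.1 zc=0.0779 17.3 [ 6.455e-01 -4.000e-04  7.800e-02] [-3.139e+00  1.000e-03  1.222e+00] F [-3.78  1.28  5.02] M [0.14 0.52 0.03] op 0.0334
end 17.7 [ 6.455e-01 -4.000e-04  7.810e-02] [-3.139e+00  1.000e-03  1.222e+00] F [-3.53  1.69  5.03] M [0.16 0.55 0.05] op 0.0333
```

View pics/side3.png

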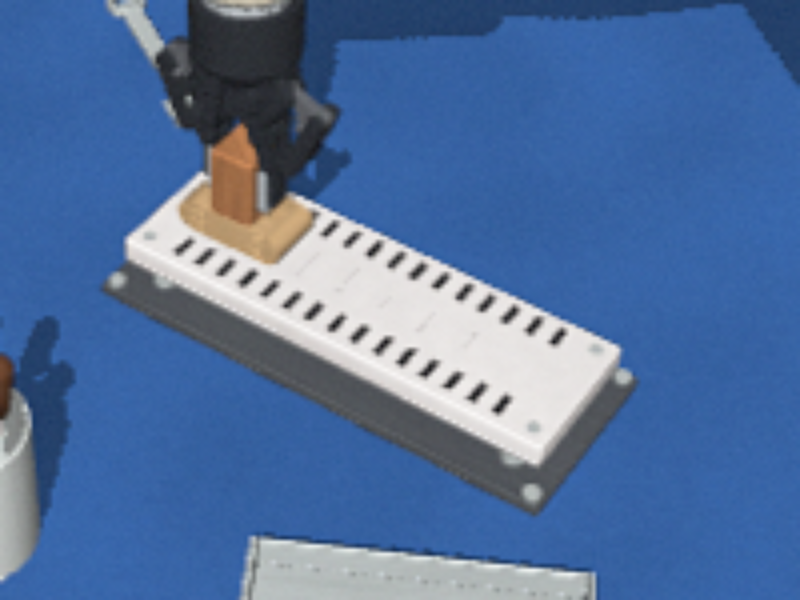

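Clips 0–4 are flush (only faint lines remain from (465,335) to (315,262) in the crop). Clip 5 is hidden under the block, so I slide back along the row, still pressing, to check it before lifting.

Run:
```python
from h import *
move_l(at(.02,.0782),feed=.06);st("back")
p,d=get_image("side");cv2.imwrite("pics/side4.png",cv2.resize(p[140:290,260:460],None,fx=4,fy=4)[:,:,::-1])
```

```text
back 19.32 [0.566  0.0286 0.0785] [-3.140e+00  1.000e-03  1.222e+00] F [ 4.96 -1.24  5.12] M [-0.38 -1.14  0.03] op 0.0335
```

View pics/side4.png

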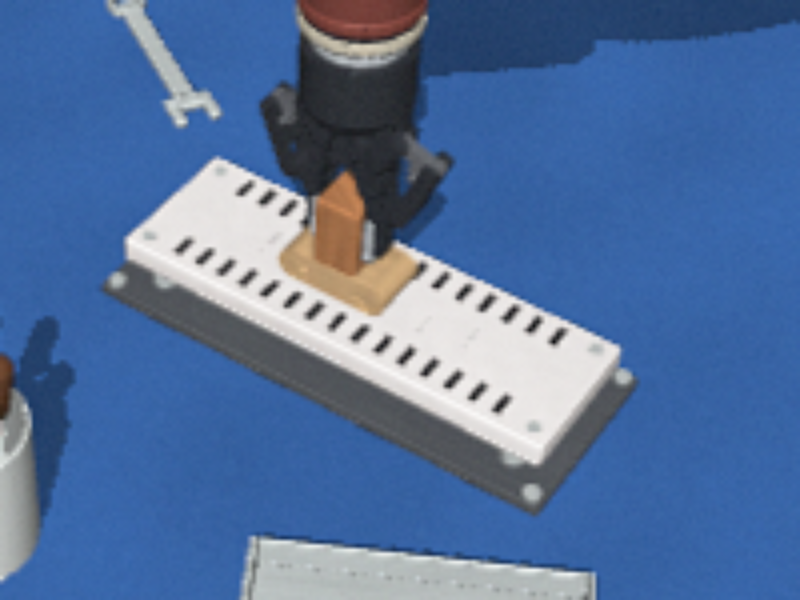

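Clip 5 (crop (270,243)) is flush too, so the whole row is home. Next I lift the block and set it in the tray.

Run:
```python
from h import *
T=[.4573,.3115];R=[np.pi,0,np.radians(97.6)]
move_l(at(.02,.16),feed=.1)
movep([*T,.15],R);move_l([*T,.055],feed=.1);hold(.3);st("near")
print(move_l([*T,.030],feed=.015,max_force=3));s=st("touch")
gripper_to(.085);hold(.2);st("open")
p=s["eef_pos"];move_l([*T,.17],feed=.12);hold(.5);st("up")
p,d=get_image("top");cal=get_calibration("top");P=pts(d,cal);hsv=cv2.cvtColor(p,cv2.COLOR_RGB2HSV)
p,d=get_image("side");cv2.imwrite("pics/side5.png",p[:,:,::-1])
```

```text
near 22.89 [0.4576 0.3117 0.0555] [ 3.141 -0.     1.703] F [ 0.74  0.29 -3.87] M [ 0.02 -0.01  0.  ] op 0.0334
True
touch 24.08 [0.4573 0.3115 0.0355] [-3.141  0.     1.703] F [-0.88  0.78  4.6 ] M [-0.11  0.02  0.01] op 0.0333
open 24.84 [0.4556 0.3107 0.0338] [-3.138e+00  1.000e-03  1.703e+00] F [-0.92 -0.6  -0.85] M [-0.    0.01  0.  ] op 0.0852
up 26.62 [0.4573 0.3115 0.1699] [-3.138e+00  1.000e-03  1.703e+00] F [0.82 0.16 0.49] M [ 0.02  0.01 -0.05] op 0.0852
```

View pics/side5.png

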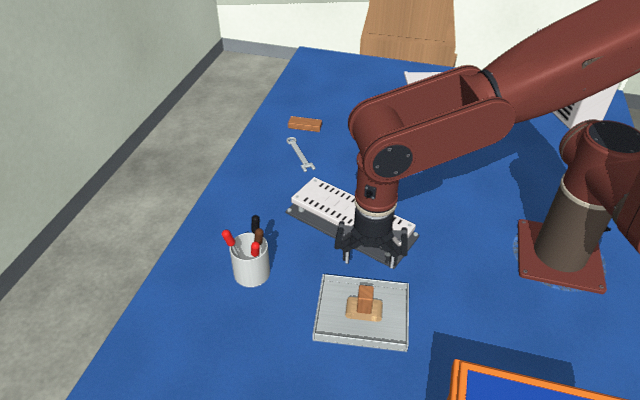

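The block stands upright in the middle of the tray (365,303), released. The tin (250,258) and wrench (300,154) are where they started.

```bash
python3 -c "
from plant import *
print(job_done())"
```

```text
the job is handed in; nothing more can be done
None
```

I handed the job in at about 27 s of the 56 s allowed: all six clips look flush, the block is released and upright in the tray, and the tin and wrench look unmoved; the judge's result was not shown.

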